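Find the second padlock of the customer's size

TASK

The padlock lying just in front of the brown day book, at the book's edge nearest you, is the customer's own, and he wants to buy a second one of exactly the same size. Among the other five padlocks on the desk find the one of that size, lay it gently (not dropped) and flat on the book, well inside the book's edges, and let go; leave the customer's padlock, the other padlocks and everything else where they are.

Things in the scene. Friction and masses are not known exactly. Their poses are not given: they have to be found in the camera images.
- lock_a_mid (a point): centre of the body of a small padlock lying flat on the desk, loose: brass body 36 mm wide (y), 32 mm long (x), 17 mm thick (z); a steel shackle sticks out 28 mm from its +x end, so it is 60 mm long in all. Mass about 0.12 kg. The point is half-way up the body; x towards the shackle, z up. There are six such padlocks, alike in all but size, two of each size
- lock_b_mid (a point): centre of the body of a medium padlock lying flat on the desk, loose: brass body 48 mm wide (y), 43 mm long (x), 23 mm thick (z); a steel shackle sticks out 37 mm from its +x end, so it is 80 mm long in all. Mass about 0.20 kg. The point is half-way up the body; x towards the shackle, z up. There are six such padlocks, alike in all but size, two of each size
- lock_c_mid (a point): centre of the body of a large padlock lying flat on the desk, loose: brass body 60 mm wide (y), 54 mm long (x), 28 mm thick (z); a steel shackle sticks out 46 mm from its +x end, so it is 100 mm long in all. Mass about 0.35 kg. The point is half-way up the body; x towards the shackle, z up. There are six such padlocks, alike in all but size, two of each size
- lock_d_mid (a point): centre of the body of a small padlock lying flat on the desk, loose: brass body 36 mm wide (y), 32 mm long (x), 17 mm thick (z); a steel shackle sticks out 28 mm from its +x end, so it is 60 mm long in all. Mass about 0.12 kg. The point is half-way up the body; x towards the shackle, z up. There are six such padlocks, alike in all but size, two of each size
- lock_e_mid (a point): centre of the body of a medium padlock lying flat on the desk, loose: brass body 48 mm wide (y), 43 mm long (x), 23 mm thick (z); a steel shackle sticks out 37 mm from its +x end, so it is 80 mm long in all. Mass about 0.20 kg. The point is half-way up the body; x towards the shackle, z up. There are six such padlocks, alike in all but size, two of each size
- lock_f_mid (a point): centre of the body of a large padlock lying flat on the desk, loose: brass body 60 mm wide (y), 54 mm long (x), 28 mm thick (z); a steel shackle sticks out 46 mm from its +x end, so it is 100 mm long in all. Mass about 0.35 kg. The point is half-way up the body; x towards the shackle, z up. There are six such padlocks, alike in all but size, two of each size
- book: brown day book lying flat and fixed on the desk, 210 mm (x) by 152 mm (y), 13 mm thick; origin at the centre of its underside, x away from the robot, z up
- book_front (a point): point on the desk 190 mm from the book's centre, in front of its short edge that faces the robot; the centre of the body of the customer's own padlock lies within about 20 mm of it, the other five padlocks more than 100 mm away
- the_stamp: bystander: wooden rubber stamp standing on the desk, 26 x 54 mm, 67 mm high; origin under its centre
- the_tape: bystander: pocket tape measure standing near the far edge of the desk, 34 x 83 mm, 67 mm high; origin under its centre
- the_pen: bystander: white pen lying on the desk near the robot, 138 mm long; origin under its centre
Not all that is in view belongs to the job. Leave any pink look-alike of the part that bears lock_c_mid alone. Leave any turquoise look-alike of the part that bears lock_a_mid alone.

How it is judged:
At the end, for the whole second after the job is handed in: The padlock of the same size as the customer's lies flat (within 0.15 rad) and at rest on the book, the centre of its body within 85 mm (along the book) and 60 mm (across) of the book's centre; the customer's and the other four padlocks are each within 30 mm of where they started (((horizontal distance between lock_a_mid and book_front below 0.06 m and x of lock_d_mid in the frame of book between -0.085 and 0.085 m and y of lock_d_mid in the frame of book between -0.06 and 0.06 m and height (world z) of lock_d_mid between 0.01746 and 0.02646 m and angle between the z axis of lock_d_mid and the z axis of book, either way round below 0.15 rad and linear speed of lock_d below 0.02 m/s and distance of each of lock_a_mid, lock_b_mid, lock_c_mid, lock_e_mid, lock_f_mid from where it was at the start of the episode below 0.03 m) or (horizontal distance between lock_b_mid and book_front below 0.06 m and x of lock_e_mid in the frame of book between -0.085 and 0.085 m and y of lock_e_mid in the frame of book between -0.06 and 0.06 m and height (world z) of lock_e_mid between 0.02028 and 0.02928 m and angle between the z axis of lock_e_mid and the z axis of book, either way round below 0.15 rad and linear speed of lock_e below 0.02 m/s and distance of each of lock_a_mid, lock_b_mid, lock_c_mid, lock_d_mid, lock_f_mid from where it was at the start of the episode below 0.03 m) or (horizontal distance between lock_c_mid and book_front below 0.06 m and x of lock_f_mid in the frame of book between -0.085 and 0.085 m and y of lock_f_mid in the frame of book between -0.06 and 0.06 m and height (world z) of lock_f_mid between 0.0231 and 0.0321 m and angle between the z axis of lock_f_mid and the z axis of book, either way round below 0.15 rad and linear speed of lock_f below 0.02 m/s and distance of each of lock_a_mid, lock_b_mid, lock_c_mid, lock_d_mid, lock_e_mid from where it was at the start of the episode below 0.03 m) or (horizontal distance between lock_d_mid and book_front below 0.06 m and x of lock_a_mid in the frame of book between -0.085 and 0.085 m and y of lock_a_mid in the frame of book between -0.06 and 0.06 m and height (world z) of lock_a_mid between 0.01746 and 0.02646 m and angle between the z axis of lock_a_mid and the z axis of book, either way round below 0.15 rad and linear speed of lock_a below 0.02 m/s and distance of each of lock_b_mid, lock_c_mid, lock_d_mid, lock_e_mid, lock_f_mid from where it was at the start of the episode below 0.03 m) or (horizontal distance between lock_e_mid and book_front below 0.06 m and x of lock_b_mid in the frame of book between -0.085 and 0.085 m and y of lock_b_mid in the frame of book between -0.06 and 0.06 m and height (world z) of lock_b_mid between 0.02028 and 0.02928 m and angle between the z axis of lock_b_mid and the z axis of book, either way round below 0.15 rad and linear speed of lock_b below 0.02 m/s and distance of each of lock_a_mid, lock_c_mid, lock_d_mid, lock_e_mid, lock_f_mid from where it was at the start of the episode below 0.03 m) or (horizontal distance between lock_f_mid and book_front below 0.06 m and x of lock_c_mid in the frame of book between -0.085 and 0.085 m and y of lock_c_mid in the frame of book between -0.06 and 0.06 m and height (world z) of lock_c_mid between 0.0231 and 0.0321 m and angle between the z axis of lock_c_mid and the z axis of book, either way round below 0.15 rad and linear speed of lock_c below 0.02 m/s and distance of each of lock_a_mid, lock_b_mid, lock_d_mid, lock_e_mid, lock_f_mid from where it was at the start of the episode below 0.03 m))); the robot touches nothing.
It fails at once if the rubber stamp is pushed more than 30 mm or knocked over (distance of the_stamp from where it was at the start of the episode above 0.03 m or angle between the_stamp's own z axis and vertical above 0.5 rad).
It fails at once if the tape measure is pushed more than 30 mm or knocked over (distance of the_tape from where it was at the start of the episode above 0.03 m or angle between the_tape's own z axis and vertical above 0.5 rad).
It fails at once if the pen is pushed more than 30 mm (distance of the_pen from where it was at the start of the episode above 0.03 m).
It fails at once if a padlock falls freely from more than about 30 mm above the book ((height (world z) of lock_a_mid above 0.05146 m and contact force between lock_a and anything else below 0.01 N) or (height (world z) of lock_b_mid above 0.05428 m and contact force between lock_b and anything else below 0.01 N) or (height (world z) of lock_c_mid above 0.0571 m and contact force between lock_c and anything else below 0.01 N) or (height (world z) of lock_d_mid above 0.05146 m and contact force between lock_d and anything else below 0.01 N) or (height (world z) of lock_e_mid above 0.05428 m and contact force between lock_e and anything else below 0.01 N) or (height (world z) of lock_f_mid above 0.0571 m and contact force between lock_f and anything else below 0.01 N)).
It also fails if it takes over 32 s, if anything falls off the work surface, if the arm or the gripper's body presses on something with over 40 N, if the wrist force passes 120 N, or if a joint passes its speed limit or range.

ROBOT

A 6-joint arm with a two-finger parallel gripper is mounted at the origin on the work surface; the furniture and walls round the work are solid. World frame = base frame: x ahead of the robot, y to its left, z up, the work surface at z = 0. Lengths are in m, angles in rad, forces in N, time in s.
With the tool pointing down it reaches from about 0.35 to 0.85 m from the base axis. Payload 8.1 kg.
Tool frame: the origin (TCP) lies midway between the tips of the shut fingers; the grasp point (between the pads) lies 19 mm behind it (robot.grip_point_offset is the distance from the TCP to the grasp point, in m); z points along the fingers, y is the line along which they close (so a half turn about z gives the same grasp; the last joint's range is limited). The gripper opens to 93 mm and grips with 3 to 60 N. Pads are 15 mm wide; open, the fingers measure 128 mm over their backs; the gripper's body (75 mm by 188 mm) begins 65 mm behind the grasp point.
Start: joints at [-0.085, 0.13, 1.488, -0, 1.523, -0.085], TCP at [0.6, 0, 0.219] pointing down, gripper open.
Joint ranges: [-2.96, 2.96], [-0.89, 2.26], [0.02, 2.5], [-1.34, 4.48], [0, 2.73], [-2.66, 2.66]. Speed limits (rad/s): [2.39, 2.39, 2.79, 3.14, 3.14, 3.14].

INTERFACE

Orientations are given as a rotation vector (axis times angle).
In Python, from plant import robot, read_camera, job gives the robot as it stands.
- The arm moves only by the shell command python3 -m inch 'ROWS' [FORCE]. ROWS is JSON, one flat list of numbers, 5 for each row, row after row: the shift along the world's x, y, z in mm, then the turn about the world's z in degrees, then the opening in per cent of the stroke, from 0 (shut) to 100 (fully open). In form: [dx, dy, dz, yaw, hand, dx, dy, dz, yaw, hand, ...]. A call has 1 to 10 rows; each row is the pose to reach, as a shift and turn from the pose commanded when the call began; what a row does not reach only later rows make up. A row lasts 1/12 s, in which the tool goes at most 41.7 mm and 7.16 degrees, less where a joint would pass 70% of its speed; a pose out of reach is approached as far as the arm can. A call with a gripper value outside its range is refused whole. The fingers move at their own pace and stop on an object; FORCE is the grip in N (left out, the last holds). Time passes only in rows, so rows that repeat a pose let the fingers close. It gives the time, the measured TCP pose, the force, the opening and the grip force at its end, in the units of the state.
- robot.read_state(): the state, without advancing time (a new reading comes with each control period).
- read_camera(name): name is "scene" or "side" or "wrist"; returns a dict with "image" (420x560x3 uint8, blue, green, red), "K" (3x3 intrinsics, pixels), "extrinsics" (4x4, takes a point from world to camera coordinates); the wrist camera has in their place "mount" (4x4, takes a point from camera to tool coordinates, whose origin is the TCP and whose axes are the flange's). Camera axes: x right, y down, z forward; pixel columns grow to the right and rows downward; lengths in m; the calibration is good to about 2 mm. A picture is of the moment at which its call begins: read the wrist's pose just before it. There is no depth.
- job.close_job(): hands the job in; it is judged then, once.
The state is a dict: "t": time; "q": joint angles; "dq": joint speeds; "joint_torque": joint torques, N m; "tool_pos": TCP position; "orientation": TCP orientation; "force": force on the tool from outside, world axes, zero at the start; "wrist_torque": the same for the moment, N m; "opening": finger opening in m; "gripper_force": force on a finger pad.
Only numpy, scipy, OpenCV 4.12 (cv2) and the standard library are available. Lean on these libraries where they do the work, as an engineer would, in place of code of your own. Each camera call takes 0.05 s, during which the arm holds its last target. There are 200 camera calls.

## Working session

There is one attempt and no reset: what is moved stays moved. The work goes in short steps, Python scripts to look and compute and a shell command to move; the robot and the scene stay as the last step left them, time stands still between calls to the robot, and variables do not carry over. Pictures are saved under pics/ and viewed, at most 10 in all, crops included, and the job is handed in when it is done.

```bash
mkdir -p pics
cat > h.py <<'E'
import numpy as np,cv2
from plant import robot,read_camera,job
def ground(c,u,v,z=0.0):
    K,E=np.array(c["K"]),np.array(c["extrinsics"]);R,t=E[:3,:3],E[:3,3]
    d=R.T@np.linalg.solve(K,[u,v,1.]);o=-R.T@t
    return o+d*(z-o[2])/d[2]
E
python3 - <<'E'
from h import *
import pickle
for n in("scene","side"):
    c=read_camera(n);pickle.dump(c,open(n+".pkl","wb"))
    cv2.imwrite(f"pics/{n}0.png",cv2.resize(c["image"],(800,600),interpolation=cv2.INTER_CUBIC))
E
```

```text
(no output)
```

View pics/scene0.png

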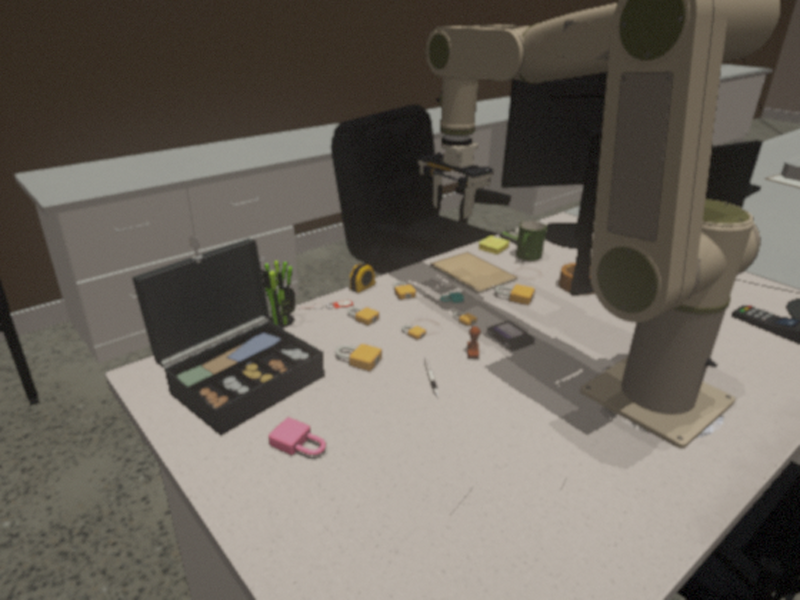

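View pics/side0.png

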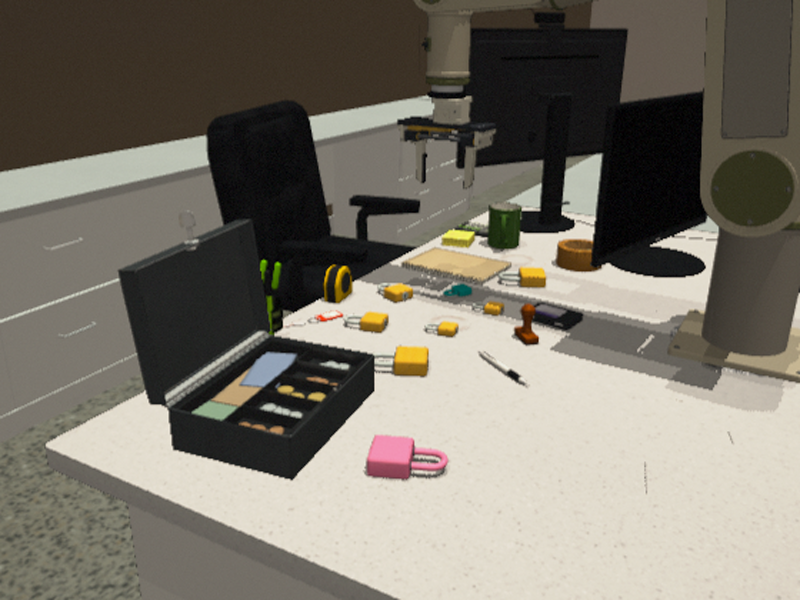

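Run:
```python
from h import *
import pickle
s=1/1.42857
P={"side":dict(A=(410,360),B=(373,322),C=(447,328),D=(397,291),E=(493,308),F=(531,277),bk1=(402,264),bk2=(425,249),bk3=(511,263),bk4=(489,280),stamp=(527,338),tape=(338,298),pen=(502,368)),
"scene":dict(A=(366,357),B=(367,315),C=(417,332),D=(405,291),E=(467,318),F=(521,294),bk1=(430,264),bk2=(464,253),bk3=(517,273),bk4=(482,290),stamp=(473,354),tape=(362,287),pen=(431,376))}
for n in P:
    c=pickle.load(open(n+".pkl","rb"))
    for k,(u,v) in P[n].items():print(n,k,ground(c,u*s,v*s,0.012).round(3)[:2])
```

```text
side A [0.461 0.379]
side B [0.597 0.276]
side C [0.468 0.23 ]
side D [0.64  0.113]
side E [0.435 0.097]
side F [ 0.436 -0.112]
side bk1 [ 0.717 -0.042]
side bk2 [ 0.726 -0.17 ]
side bk3 [ 0.509 -0.179]
side bk4 [ 0.506 -0.047]
side stamp [0.328 0.197]
side tape [0.721 0.208]
side pen [0.32  0.329]
scene A [0.462 0.376]
scene B [0.605 0.263]
scene C [0.47 0.22]
scene D [0.642 0.108]
scene E [0.442 0.082]
scene F [ 0.441 -0.12 ]
scene bk1 [ 0.724 -0.059]
scene bk2 [ 0.718 -0.192]
scene bk3 [ 0.529 -0.21 ]
scene bk4 [ 0.52  -0.056]
scene stamp [0.325 0.185]
scene tape [0.731 0.183]
scene pen [0.322 0.313]
```

```bash
python3 -m inch '[-20,20,40,0,100,-40,40,80,0,100,-60,60,120,0,100,-80,80,160,0,100,-100,90,200,0,100,-100,90,200,0,100,-100,90,200,0,100]'
python3 - <<'E'
from h import *
import pickle
from scipy.spatial.transform import Rotation as R
s=robot.read_state();c=read_camera("wrist")
T=np.eye(4);T[:3,:3]=R.from_rotvec(s["orientation"]).as_matrix();T[:3,3]=s["tool_pos"]
c["extrinsics"]=np.linalg.inv(T@np.array(c["mount"]))
pickle.dump(c,open("w1.pkl","wb"));print(s["t"],s["tool_pos"],T[:3,:3].round(3))
cv2.imwrite("pics/w1.png",cv2.resize(c["image"],(800,600),interpolation=cv2.INTER_CUBIC))
E
```

```text
t: 0.68
tool_pos: [0.4995, 0.0919, 0.4267]
orientation: [2.214, 2.219, 0.014]
force: [0.5, 0.5, 1.4]
opening: 0.0929
gripper_force: 0.0
0.6833 [0.49951932 0.0918746  0.42671922] [[-0.002  1.     0.011]
 [ 1.     0.002  0.002]
 [ 0.002  0.011 -1.   ]]
```

View pics/w1.png

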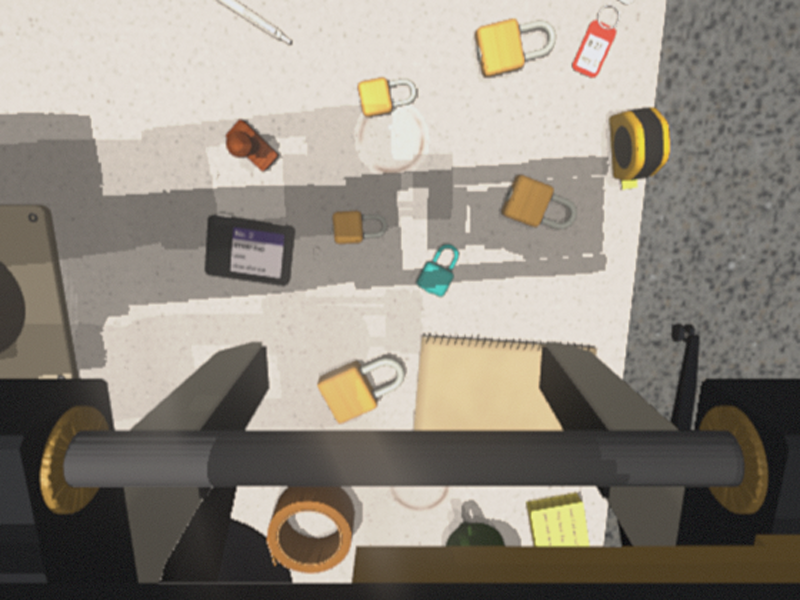

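The wrist view shows the customer's lock at about (362,388), medium-looking or large. The others are at (375,228), (387,95), (515,45) and (538,203); lock A is out of view to the left. I'll measure their lengths.

Run:
```python
from h import *
import pickle
s=1/1.42857
c=pickle.load(open("w1.pkl","rb"))
# rear-mid, shackle tip, body side corners (front-left/right across)
P=dict(F=((327,404),(405,364)),E=((334,227),(387,226)),C=((360,99),(417,93)),B=((482,49),(555,38)),D=((508,193),(575,214)))
for k,(a,b) in P.items():
    p,q=[ground(c,u*s,v*s,.012)[:2] for u,v in(a,b)]
    print(k,p.round(3),q.round(3),"len",np.linalg.norm(q-p).round(4))
b=[ground(c,u*s,v*s,.013)[:2].round(3) for u,v in((424,336),(416,430),(596,347))];print(b)
c2=pickle.load(open("side.pkl","rb"))
im=c2["image"][165:285,235:400];cv2.imwrite("pics/sz.png",cv2.resize(im,(800,582),interpolation=cv2.INTER_CUBIC))
```

```text
F [ 0.412 -0.131] [ 0.507 -0.079] len 0.1079
E [0.427 0.084] [0.486 0.085] len 0.0589
C [0.459 0.218] [0.518 0.224] len 0.06
B [0.585 0.267] [0.659 0.278] len 0.0751
D [0.619 0.121] [0.695 0.099] len 0.0791
[array([ 0.529, -0.044]), array([ 0.52 , -0.166]), array([ 0.733, -0.058])]
```

View pics/sz.png

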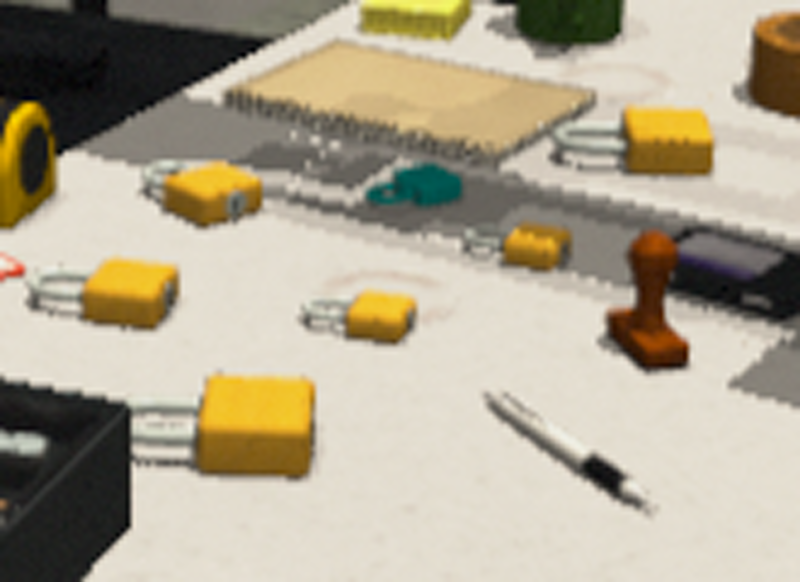

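The customer's lock is about 100 mm long, so it is large. The four I measured are small or medium, so the match is the lock beside the cash box at about (0.46, 0.378), and its body does look largest. I'll move above it with the fingers turned to close across it.

```bash
python3 -m inch '[-6,30,0,7,100,-12,60,0,14,100,-18,90,0,21,100,-24,120,0,28,100,-30,150,0,35,100,-36,180,0,42,100,-40,210,0,49,100,-40,240,0,56,100,-40,270,0,63,100,-40,285,0,70,100]'; python3 -m inch '[0,0,-20,7,100,0,0,-40,14,100,0,0,-60,20,100,0,0,-80,20,100,0,0,-80,20,100,0,0,-80,20,100]'
python3 - <<'E'
from h import *
import pickle
from scipy.spatial.transform import Rotation as R
s=robot.read_state();c=read_camera("wrist")
T=np.eye(4);T[:3,:3]=R.from_rotvec(s["orientation"]).as_matrix();T[:3,3]=s["tool_pos"]
c["extrinsics"]=np.linalg.inv(T@np.array(c["mount"]))
pickle.dump(c,open("w2.pkl","wb"));print(s["t"],s["tool_pos"],T[:3,:3].round(3))
cv2.imwrite("pics/w2.png",cv2.resize(c["image"],(800,600),interpolation=cv2.INTER_CUBIC))
E
```

```text
t: 1.57
tool_pos: [0.4594, 0.3775, 0.4154]
orientation: [-0.533, -3.093, 0.004]
force: [0.6, -0.8, 0.8]
opening: 0.0928
gripper_force: 0.0
t: 2.07
tool_pos: [0.4594, 0.3741, 0.3357]
orientation: [-0.002, -3.137, 0.005]
force: [0.4, -0.3, 0.3]
opening: 0.093
gripper_force: 0.0
2.0667 [0.45935701 0.37413974 0.33566576] [[-1.     0.001 -0.005]
 [ 0.001  1.    -0.003]
 [ 0.005 -0.003 -1.   ]]
```

View pics/w2.png

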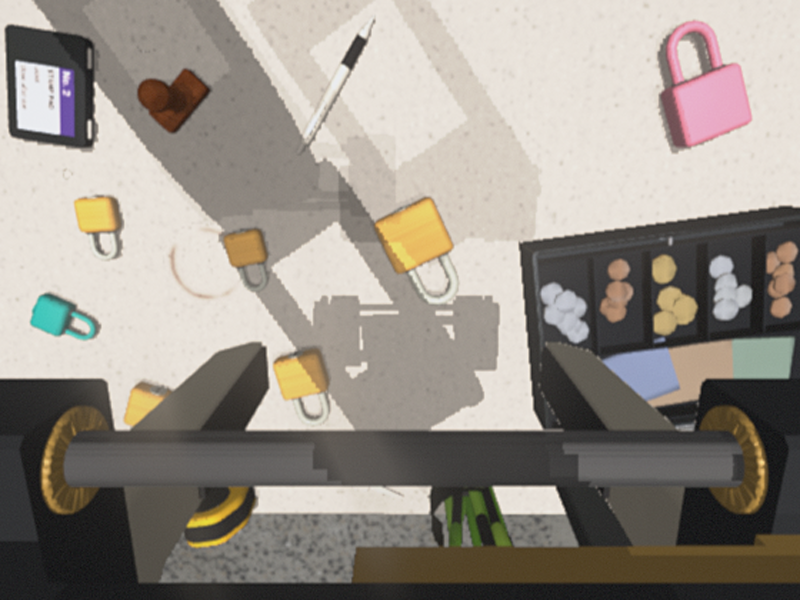

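The view shows the target body with corners about (376,231), (430,197), (453,240) and (399,275), and the shackle tip at (440,302). The box edge is at column 522.

Run:
```python
from h import *
import pickle
s=1/1.42857
c=pickle.load(open("w2.pkl","rb"))
g=lambda u,v,z:ground(c,u*s,v*s,z)[:2]
a,b,d,e=[g(*p,.024) for p in((377,232),(431,198),(452,239),(398,272))];m=(a+b+d+e)/4
tip=g(441,302,.01);r=(a+b)/2;f=(d+e)/2
print(m,"len body",np.linalg.norm(f-r),"w",np.linalg.norm(b-a),np.linalg.norm(d-e),"total",np.linalg.norm(tip-r))
print("axis deg",np.degrees(np.arctan2(*(f-r)[::-1])),np.degrees(np.arctan2(*(tip-m)[::-1])),"side",np.degrees(np.arctan2(*(b-a)[::-1]))-90)
for z in(0,.05,.08):print("box",z,g(522,243,z),g(540,425,z))
# box height from side cam: vertical edge near corner
c2=pickle.load(open("side.pkl","rb"))
for (u,v) in((374,357),(374,400),(292,425),(292,470),(172,410),(172,455)):
  print([ground(c2,u*s,v*s,z)[:2].round(3) for z in(0,.05,.07)])
```

```text
[0.45992234 0.38215846] len body 0.04215642530934171 w 0.05799784912589211 0.05869159633025606 total 0.09327908362331848
axis deg 27.4728587336202 21.51228760452034 side 32.017034401057074
box 0 [0.47070877 0.48676763] [0.66538775 0.51661921]
box 0.05 [0.46268799 0.47551187] [0.6379602  0.50238767]
box 0.08 [0.45787552 0.46875842] [0.62150367 0.49384874]
[array([0.531, 0.379]), array([0.476, 0.467]), array([0.455, 0.502])]
[array([0.453, 0.505]), array([0.406, 0.581]), array([0.387, 0.612])]
[array([0.515, 0.625]), array([0.462, 0.69 ]), array([0.44 , 0.716])]
[array([0.447, 0.712]), array([0.4  , 0.769]), array([0.382, 0.792])]
[array([0.69, 0.68]), array([0.621, 0.74 ]), array([0.593, 0.764])]
[array([0.603, 0.764]), array([0.542, 0.817]), array([0.517, 0.838])]
```

Run:
```python
from h import *
import pickle
c=pickle.load(open("w2.pkl","rb"))
cv2.imwrite("pics/w2c.png",cv2.resize(c["image"][130:220,250:350],None,fx=6,fy=6,interpolation=cv2.INTER_CUBIC))
```

```text
(no output)
```

View pics/w2c.png

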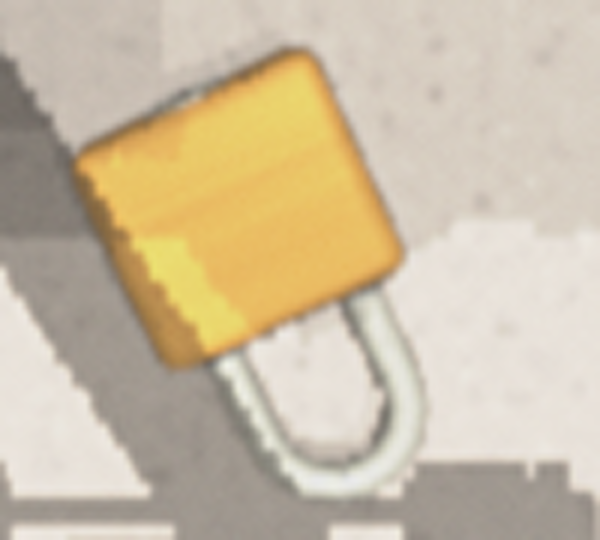

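The crop shows the body corners at (75,158), (308,45), (405,260) and (170,370), with the shackle tip at (345,497).

Run:
```python
from h import *
import pickle
c=pickle.load(open("w2.pkl","rb"))
g=lambda u,v,z:ground(c,250+u/6,130+v/6,z)[:2]
a,b,d,e=[g(*p,.026) for p in((75,155),(310,43),(407,260),(168,372))];m=(a+b+d+e)/4
r=(a+b)/2;f=(d+e)/2;t=g(345,497,.014)
print(m,np.linalg.norm(f-r),np.linalg.norm(b-a),np.linalg.norm(d-e),np.linalg.norm(t-r))
print(np.degrees(np.arctan2(*(f-r)[::-1])),np.degrees(np.arctan2(*(b-a)[::-1]))-90)
s=robot.read_state();print((m-s["tool_pos"][:2])*1000,s["tool_pos"])
```

```text
[0.45957711 0.3819947 ] 0.051898952279194804 0.0559552205290086 0.05816745224457667 0.09878624167118953
23.717384750329828 25.25528981004591
[-0.39427664  7.41891559] [0.45997138 0.37457579 0.33781876]
```

```bash
python3 -m inch '[0,7,-30,6,100,0,7,-60,12,100,0,7,-90,18,100,0,7,-120,24,100,0,7,-150,25,100,0,7,-180,25,100,0,7,-210,25,100,0,7,-240,25,100,0,7,-270,25,100,0,7,-270,25,100]'; python3 -m inch '[0,0,-15,0,100,0,0,-30,0,100,0,0,-45,0,100,0,0,-45,0,100]'
python3 - <<'E'
from h import *
import pickle
s=robot.read_state();print(s["tool_pos"],s["orientation"],s["force"])
c=read_camera("side")
cv2.imwrite("pics/s2.png",cv2.resize(c["image"][190:320,190:350],(738,600),interpolation=cv2.INTER_CUBIC))
E
```

```text
t: 2.95
tool_pos: [0.4573, 0.3798, 0.0632]
orientation: [0.677, -3.06, 0.005]
force: [-0.5, -1.0, -1.3]
opening: 0.0934
gripper_force: 0.0
t: 3.28
tool_pos: [0.4599, 0.3817, 0.0233]
orientation: [0.679, -3.066, 0.001]
force: [0.0, -0.1, -0.2]
opening: 0.0932
gripper_force: 0.0
[0.45991242 0.38173888 0.02332346] [ 6.78809266e-01 -3.06597450e+00  9.82043830e-04] [ 0.02365179 -0.06100008 -0.18733388]
```

View pics/s2.png

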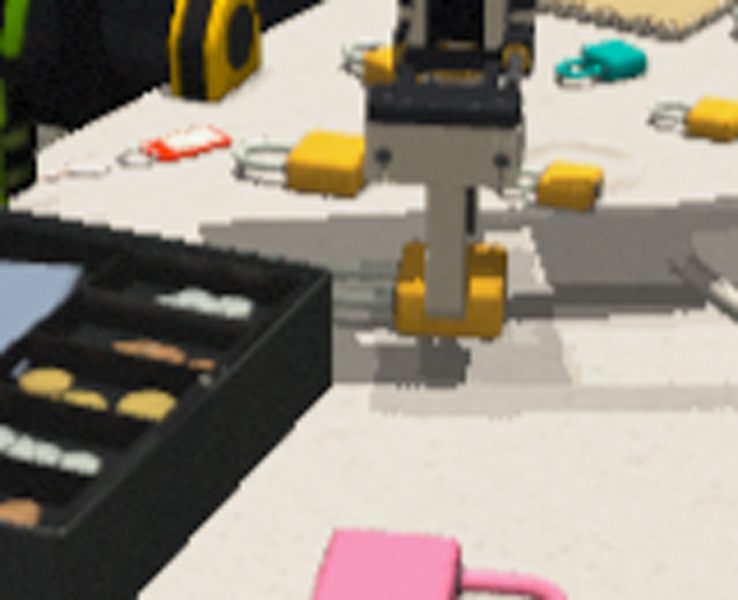

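The near finger stands beside the body, clear of the box, and the fingers straddle the lock. I'll finish lowering, grip and lift.

```bash
python3 -m inch '[0,0,-10,0,100,0,0,-19,0,100,0,0,-19,0,100,0,0,-19,0,50,0,0,-19,0,30,0,0,-19,0,30,0,0,-19,0,30,0,0,-19,0,30]' 35; python3 -m inch '[0,0,0,0,30,0,0,0,0,30,0,0,10,0,30,0,0,25,0,30,0,0,40,0,30,0,0,40,0,30]'
```

```text
t: 4.0
tool_pos: [0.4602, 0.3822, 0.005]
orientation: [-0.68, 3.067, 0.0]
force: [0.3, 0.0, 0.6]
opening: 0.0643
gripper_force: 0.0
t: 4.5
tool_pos: [0.4616, 0.3832, 0.048]
orientation: [-0.679, 3.063, 0.003]
force: [0.6, 0.7, -3.6]
opening: 0.0599
gripper_force: 35.0
```

```bash
python3 -m inch '[0,0,30,0,30,0,0,60,0,30,0,-5,90,0,30,5,-20,115,0,30,15,-45,130,-3,30,25,-75,130,-6,30,35,-105,130,-9,30,45,-135,130,-12,30,55,-165,130,-15,30,65,-195,130,-15,30]'; python3 -m inch '[10,-35,0,0,30,20,-70,0,0,30,30,-105,0,0,30,40,-140,0,-3,30,50,-175,0,-6,30,60,-210,0,-9,30,70,-245,0,-12,30,80,-275,0,-15,30,88,-300,0,-15,30,88,-308,0,-15,30]'; python3 -m inch '[0,0,0,0,30,0,0,0,0,30]'
python3 - <<'E'
from h import *
s=robot.read_state();print(s["t"],s["tool_pos"])
c=read_camera("side")
a=c["image"][90:240,220:420]
cv2.imwrite("pics/s3.png",cv2.resize(a,(800,600),interpolation=cv2.INTER_CUBIC))
E
```

```text
t: 5.33
tool_pos: [0.5247, 0.1855, 0.1738]
orientation: [0.269, -3.129, 0.0]
force: [0.8, 0.1, -4.2]
opening: 0.0598
gripper_force: 35.0
t: 6.17
tool_pos: [0.6131, -0.125, 0.1735]
orientation: [-0.142, -3.138, 0.002]
force: [-0.4, 0.2, -3.5]
opening: 0.0601
gripper_force: 35.0
t: 6.33
tool_pos: [0.6123, -0.1206, 0.1737]
orientation: [-0.138, -3.137, -0.002]
force: [0.7, -0.2, -3.5]
opening: 0.0599
gripper_force: 35.0
6.3333 [ 0.61234473 -0.12060763  0.17366363]
```

View pics/s3.png

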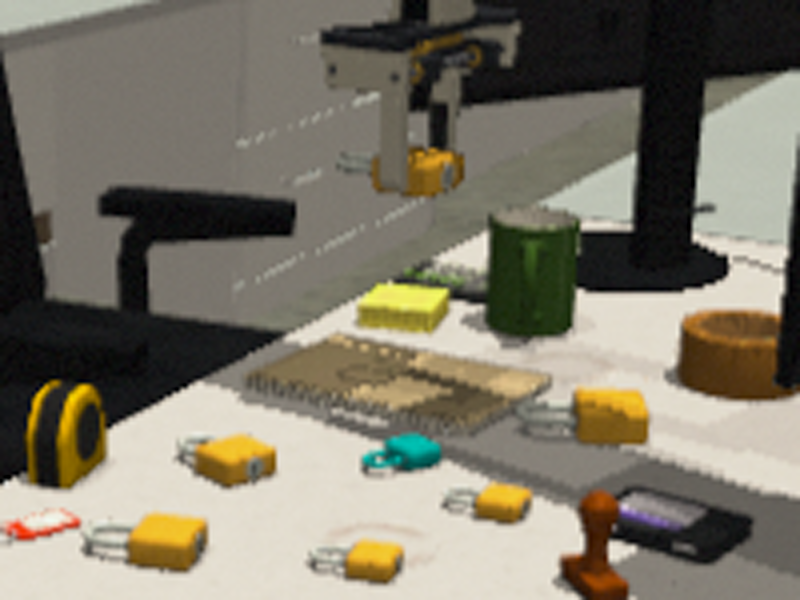

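```bash
python3 - <<'E'
from h import *
c=read_camera("side")
for u,v in((490,320),(535,333),(575,325),(360,325),(440,330)):print(ground(c,220+u/4,90+v/4)[:2].round(3))
E
python3 -m inch '[0,0,-30,0,30,0,0,-60,0,30,0,0,-90,0,30,0,0,-120,0,30,0,0,-135,0,30,0,0,-135,0,30,0,0,-135,0,30]'
```

```text
[ 0.63  -0.335]
[ 0.579 -0.32 ]
[ 0.558 -0.362]
[ 0.723 -0.259]
[ 0.655 -0.284]
t: 7.02
tool_pos: [0.6121, -0.1193, 0.0389]
orientation: [-0.134, -3.136, -0.001]
force: [0.6, -0.2, -3.2]
opening: 0.0598
gripper_force: 35.0
```

```bash
python3 -m inch '[0,0,-5,0,30,0,0,-10,0,30,0,0,-15,0,30,0,0,-18,0,30,0,0,-18,0,30,0,0,-18,0,30]'; python3 -m inch '[0,0,-1.5,0,30,0,0,-3,0,30,0,0,-3,0,30]'
```

```text
t: 7.52
tool_pos: [0.6129, -0.121, 0.0215]
orientation: [-0.137, -3.138, -0.0]
force: [-0.2, -1.1, -4.7]
opening: 0.0599
gripper_force: 35.0
t: 7.77
tool_pos: [0.6129, -0.121, 0.0185]
orientation: [-0.137, -3.138, -0.0]
force: [-0.1, -0.5, -5.0]
opening: 0.0597
gripper_force: 35.0
```

```bash
python3 -m inch '[0,0,-1,0,30,0,0,-2,0,30,0,0,-2,0,30]'
```

```text
t: 8.02
tool_pos: [0.6129, -0.121, 0.0164]
orientation: [-0.137, -3.138, -0.0]
force: [0.6, -1.1, -4.0]
opening: 0.0598
gripper_force: 35.0
```

```bash
python3 -m inch '[0,0,-1,0,30,0,0,-1,0,30,0,0,-1,0,30]'
```

```text
t: 8.27
tool_pos: [0.613, -0.121, 0.0156]
orientation: [-0.137, -3.138, -0.0]
force: [-0.2, -0.0, -4.4]
opening: 0.0598
gripper_force: 35.0
```

```bash
python3 -m inch '[0,0,-1,0,30,0,0,-1,0,30,0,0,-1,0,62,0,0,-1,0,65,0,0,-1,0,70,0,0,-1,0,85,0,0,-1,0,100,0,0,-1,0,100,0,0,-1,0,100,0,0,-1,0,100]' 10
```

```text
t: 9.1
tool_pos: [0.6131, -0.121, 0.0147]
orientation: [0.137, 3.138, -0.0]
force: [-0.1, -0.3, -0.5]
opening: 0.0913
gripper_force: 0.0
```

```bash
python3 -m inch '[0,0,10,0,100,0,0,35,0,100,0,0,70,0,100,0,0,105,0,100,0,0,140,0,100,0,0,170,0,100,-30,30,200,0,100,-30,60,220,0,100,-30,60,220,0,100]'
python3 - <<'E'
from h import *
s=robot.read_state();print(s["t"],s["tool_pos"])
c=read_camera("side")
cv2.imwrite("pics/s4.png",cv2.resize(c["image"][130:280,220:420],(800,600),interpolation=cv2.INTER_CUBIC))
E
```

```text
t: 9.85
tool_pos: [0.5843, -0.0574, 0.2418]
orientation: [0.134, 3.13, 0.001]
force: [1.1, 0.1, 0.9]
opening: 0.0928
gripper_force: 0.0
9.85 [ 0.58430675 -0.057421    0.24177528]
```

View pics/s4.png

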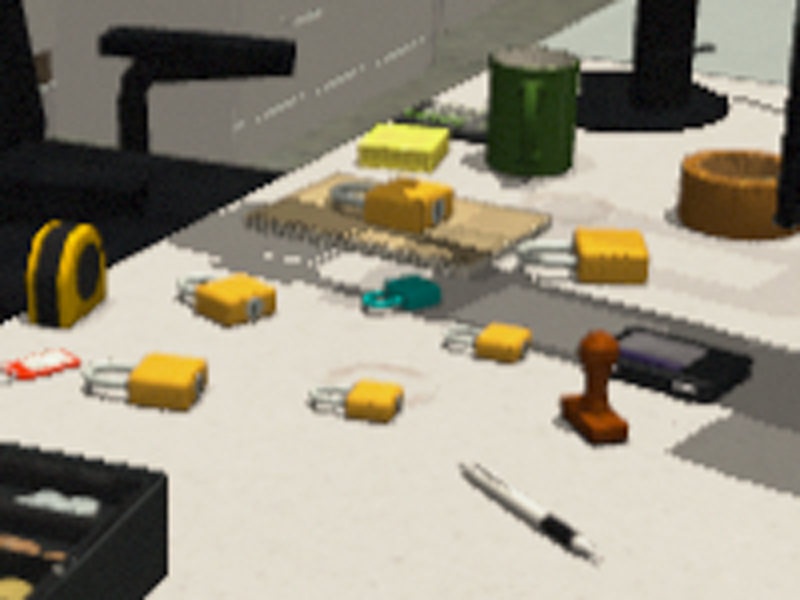

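The large lock lies flat near the middle of the book, at about (405,203). Everything else is where it was, so I'll hand in.

```bash
python3 -c "
from plant import job
print(job.close_job())"
```

```text
the job is handed in; nothing more can be done
None
```

The large padlock that matches the customer's was laid flat near the middle of the book and released, nothing else was visibly moved, and the job is handed in; no verdict was shown.

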